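Cam-lock the cross rail to the rack foot

ROBOT

A 7-joint arm with a two-finger parallel gripper is mounted at the origin on the work surface; the furniture and walls round the work are solid. World frame = base frame: x ahead of the robot, y to its left, z up, the work surface at z = 0. Lengths are in m, angles in rad, forces in N, time in s.
With the tool pointing down it reaches from about 0.4 to 0.85 m from the base axis. Payload 10.4 kg.
Tool frame: the origin (TCP) lies at the very end of the fingers, on their centre line; the grasp point (between the pads) lies 19 mm behind it; z points along the fingers, y is the direction in which the jaws open and shut (so a half turn about z gives the same grasp; the last joint's range is limited). The gripper opens to 85 mm and grips with 20 to 120 N. Pads are 22 mm wide; open, the fingers measure 114 mm over their backs; the gripper's body (76 mm by 85 mm) begins 54 mm behind the grasp point. The pads swing forward as they close: fully open they stand 13 mm farther back than shut.
Start: joints at [1.251, 0.332, -0.065, 1.46, 0.022, 1.35, -0.088], TCP at [0.183, -0.598, 0.209] pointing down, gripper open.
Joint ranges: [-2.6, 2.6], [-0.5, 2.12], [-1.47, 1.34], [0.16, 2.42], [-1.27, 4.41], [0.06, 2.06], [-2.6, 2.6]. Speed limits (rad/s): [2.22, 2.22, 2.79, 2.79, 3.14, 3.14, 3.14].

INTERFACE

Orientations are given as a unit quaternion [x, y, z, w].
In Python, from workcell import get_obs, camera, camera_info, hand_in gives the robot as it stands.
- The arm moves only by the tool move_arm, never from a script. Its argument "moves" is a list of rows, each a list of 3 entries, a list of its own where there are three numbers: the shift along the tool's x, y, z in units of 25 mm (1.0 is 25 mm), then the turn, a rotation vector about the tool's x, y, z in degrees, then the opening, from 0 (shut) to 1 (fully open). A call has 1 to 5 rows; each row shifts and turns the commanded pose from where the row before left it, along the tool's axes as they then stand; what a row does not reach is not made up. A row lasts 1/8 s, in which the tool goes at most 62.5 mm and 10.7 degrees, less where a joint would pass 70% of its speed; a pose out of reach is approached as far as the arm can. A call is refused whole if a number of a shift passes 1 or a number of a turn 10.7, either way. A call with a gripper value outside its range is refused whole. The fingers move at their own pace and stop on an object; "squeeze" is the grip in N (left out, the last holds). Time passes only in rows, so rows that do not move let the fingers close. It gives the time, the measured TCP pose, the force and the opening at its end, in the units of the state.
- get_obs(): the state, without advancing time (a new reading comes with each control period).
- camera(name): name is "scene" or "top" or "wrist"; returns the picture (384x512x3 uint8, red, green, blue); there is no depth.
- camera_info(name): a dict with "fx", "fy", "cx", "cy" (pixels), "origin" and "rotation" of the camera in the world. Camera axes: x right, y down, z forward; pixel columns grow to the right and rows downward; lengths in m; the calibration is good to about 2 mm. The wrist camera is an equidistant fisheye: a pixel r from the principal point sees the ray r / f radians off the axis. A picture is of the moment at which its call begins: read the wrist's pose just before it. camera_info takes no time and is no camera call; for the wrist camera it gives the pose at the moment of the call.
- hand_in(): hands the job in, once; it reports no verdict.
The state is a dict: "clock": time; "joint_pos": joint angles; "joint_velocities": joint speeds; "tau": joint torques, N m; "position": TCP position; "ee_rot": TCP orientation; "ft_force": force on the tool from outside, world axes, zero at the start; "torque": the same for the moment, N m; "grip_width": opening from 0.0 (shut) to 1.0 (fully open).
Only numpy, scipy, OpenCV 4.12 (cv2) and the standard library are available. Lean on these libraries where they do the work, as an engineer would, in place of code of your own. Each camera call takes 0.05 s, during which the arm holds its last target. There are 200 camera calls.

TASK

Join the loose wooden cross rail of the packing rack to its foot: slide the rail, stud first, straight into the fork of the foot until its end meets the rubber buffers, then turn the cam clockwise by its red crank knob until you feel it draw the stud properly tight. Stop there, since forcing the cam further crushes the joint; let go, and leave the mug and the mushrooms where they are.

Things in the scene. Friction and masses are not known exactly. Their poses are not given: they have to be found in the camera images.
- foot: wooden rack foot fixed to the table: a block 92 x 96 mm, 34 mm tall, with a round metal cam in its top and an open fork on one side. Origin: on the cam axis at table height; z up; +x is the direction in which the rail is pushed in (the fork opens to -x). Fork cheeks: 22 mm tall, 39 mm apart inside, from x = -46 to -106 mm, then flaring to a mouth about 50 mm wide at x = -130 mm.
- buffers (a point): nominal stop for the rail's end face, fixed on the foot at x = -52 mm, 15 mm up, midway between two rubber buffers. Their true depth differs from this by up to 2.5 mm either way from foot to foot and is not measured. They are stiff, about 12 N per mm.
- rail: loose light wooden rail, 220 long x 36 wide x 30 mm tall, about 0.3 kg, lying flat on the table. Origin: centre of its underside; x along its length towards the stud, z up. From the middle of its +x end face a steel stud 7 mm thick sticks out at 15 mm height, ending in a cross head: an upright pin 14 mm in diameter and 22 mm tall.
- stud_head (a point): centre of the stud's head, on the rail at x = +143.5 mm, 15 mm above the rail's underside. Once the rail's end touches the buffers the head stands 16 to 21 mm from the cam axis; it must stand within 23 mm to be caught.
- cam (a joint): cam angle about its upright axis; 0: its mouth (red dot, 28 mm wide) faces the fork; grows clockwise from above, as it tightens; stops at -0.16 and 2.4. Starts within 0.15 of 0, open. The slot draws the head in by 6 mm per rad and gets tight somewhere between 1.2 and 2.2 rad. Turning free takes 0.05 N m; under load the torque rises with the pull. Friction holds the cam where it is left.
- cam_drum: metal cam disc, 73 mm in diameter, curved slot beneath. Origin: on the cam axis at table height, z up; the crank on top points 75 degrees counterclockwise (from above) of its +x axis, which lies along the foot's +x at joint 0. Properly tight: a pull of 9 to 24 N between it and the stud; above 60 N the joint is crushed.
- crank_knob (a point): middle of the red upright crank knob, a round peg 16 mm in diameter, 42 to 80 mm above the table (this point at 61 mm), 50 mm from the cam axis, fixed to the crank, whose arm's top is at 40 mm. Pushed across the crank it turns with 1 N or less while free, 3 N where it bites, then rises about 1 N per 0.03 rad: a push of 7 to 9 N leaves a pull of about 15 N.
- mug_orange: orange mug, a bystander, 81 x 113 x 101 mm; origin under its centre.
- mushroom_a: brown mushroom, a bystander, 65 x 60 x 44 mm; origin under its centre.
- mushroom_b: brown mushroom, a bystander, 54 x 54 x 38 mm; origin under its centre.

How it is judged:
By the outcome, as a careful person would: the job done as asked, in the order asked, and still so for the second after the job is handed in, with the robot touching nothing.
It also fails if it takes over 58 s, if anything falls off the work surface, if the arm or the gripper's body presses on something with over 40 N, if the wrist force passes 120 N, or if a joint passes its speed limit or range.

## Working session

There is one attempt and no reset: what is moved stays moved. The work goes in short steps, Python scripts to look and compute and a tool call to move; the robot and the scene stay as the last step left them, time stands still between calls to the robot, and variables do not carry over. Pictures are saved under pics/ and viewed, about 8 in all and at most 12, crops included, and the job is handed in when it is done.

Besides the shell and the picture viewer there is one more tool, called after ">>>" as name(argument=value, ...) on one line, values as JSON. move_arm: Moves the arm, as the interface text tells. Its arguments: {"type":"object","properties":{"moves":{"type":"array","items":{"type":"array"}},"squeeze":{"type":"number"}},"required":["moves"]}

```bash
mkdir -p pics; ls; python3 - <<'E'
from workcell import *
import cv2
o=get_obs(); print({k:(v if not hasattr(v,'round') else v) for k,v in o.items()})
for n in("scene","top"):
    print(n,camera_info(n)); cv2.imwrite(f"pics/{n}0.png",camera(n)[:,:,::-1])
E
```

```text
pics
{'clock': 0.0, 'joint_pos': array([ 1.25137825,  0.33287363, -0.06471674,  1.46097758,  0.0216334 ,
        1.34992124, -0.0884959 ]), 'joint_velocities': array([-0.00078625, -0.00073418, -0.00057204,  0.00039738,  0.00082844,
       -0.00142563,  0.00048857]), 'tau': array([ 7.28314262e-04, -6.25439644e+01,  4.95316344e-02, -3.91609061e+01,
        1.61324936e-02,  9.82061669e-03, -1.88117519e-05]), 'position': array([ 0.18266288, -0.59725967,  0.20799761]), 'ee_rot': array([ 9.89003680e-01,  1.47889049e-01, -1.57980977e-04, -7.24489353e-04]), 'ft_force': array([ 1.05784129,  0.18140609, -0.27386894]), 'torque': array([-0.07131762, -0.0027788 ,  0.02225608]), 'grip_width': 0.9978927611699855}
scene {'fx': 456.28295045504376, 'fy': 456.28295045504376, 'cx': 254.62178054220658, 'cy': 188.53541352760405, 'origin': array([0.06607324, 0.38601731, 0.87825738]), 'rotation': array([-0.39389912,  0.85181484, -0.31077588,  0.15057662])}
top {'fx': 453.2199904279685, 'fy': 453.2199904279685, 'cx': 260.04832960062157, 'cy': 200.075570574856, 'origin': array([ 0.44839178, -0.05285637,  1.18533342]), 'rotation': array([-0.70058718,  0.70878729, -0.0507067 ,  0.0650155 ])}
```

View pics/top0.png

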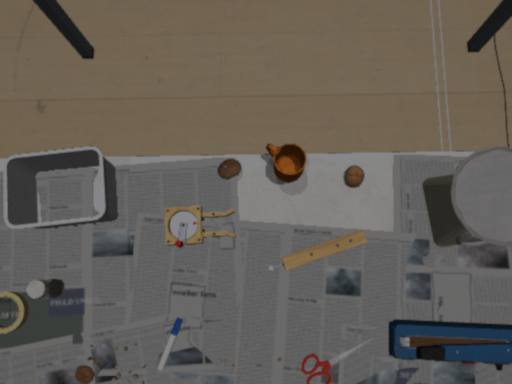

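View pics/scene0.png

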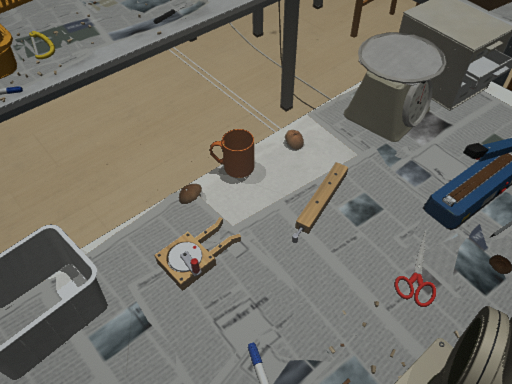

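Top view: foot block centred near px (183,225) with the fork opening to the right (mouth ~x 235), red knob at (180,243); rail runs from the stud at (271,268) to (365,238). The mug and mushrooms are above, clear of the path.

```bash
cat > h.py <<'E'
import numpy as np, cv2
from scipy.spatial.transform import Rotation as R
from workcell import *
def ray(n,uv,ci=None):
    c=ci or camera_info(n); u=(uv[0]-c['cx'])/c['fx']; v=(uv[1]-c['cy'])/c['fy']
    if n=='wrist':
        r=np.hypot(u,v); s=np.sin(r)/r if r>1e-9 else 1.; d=np.array([u*s,v*s,np.cos(r)])
    else: d=np.array([u,v,1.])
    return np.array(c['origin']), R.from_quat(c['rotation']).apply(d)
def hit(n,uv,z,ci=None):
    o,d=ray(n,uv,ci); return (o+d*(z-o[2])/d[2])
def proj(n,P,ci=None):
    c=ci or camera_info(n); p=R.from_quat(c['rotation']).inv().apply(np.array(P)-c['origin'])
    if n=='wrist':
        rr=np.hypot(p[0],p[1]); th=np.arctan2(rr,p[2]); q=p[:2]/max(rr,1e-9)*th
    else: q=p[:2]/p[2]
    return np.array([q[0]*c['fx']+c['cx'],q[1]*c['fy']+c['cy']])
E
python3 - <<'E'
from h import *
im=cv2.imread("pics/top0.png")[195:285,155:375]
cv2.imwrite("pics/top0c.png",cv2.resize(im,None,fx=3.6,fy=3.6,interpolation=cv2.INTER_CUBIC))
for a,z in [((183,225),.034),((180,243),.08),((271,268),.026),((283,263),.03),((365,238),.03),((229,168),.02),((355,176),.02),((288,162),.05)]: print(a,hit('top',a,z).round(4))
E
```

```text
(183, 225) [0.5768 0.1676 0.034 ]
(180, 243) [0.5276 0.1654 0.08  ]
(271, 268) [ 0.4657 -0.0562  0.026 ]
(283, 263) [ 0.4778 -0.0867  0.03  ]
(365, 238) [ 0.5385 -0.2956  0.03  ]
(229, 168) [0.7282 0.051  0.02  ]
(355, 176) [ 0.7018 -0.2794  0.02  ]
(288, 162) [ 0.7345 -0.1036  0.05  ]
```

View pics/top0c.png

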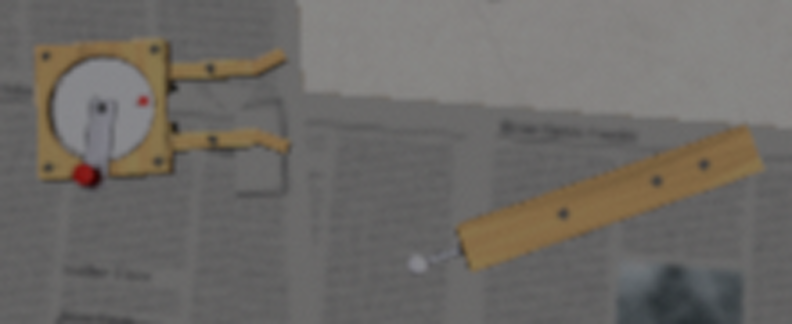

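```bash
python3 - <<'E'
from h import *
c=lambda u,v,z:hit('top',((u+.5)/3.6-.5+155,(v+.5)/3.6-.5+195),z)
print('block',[c(*p,.034)[:2].round(4) for p in [(37,46),(165,40),(172,172),(40,179)]])
b=np.mean([c(*p,.034) for p in [(37,46),(165,40),(172,172),(40,179)]],0);print('centre',b, 'cam',c(102,107,.04),'reddot',c(143,101,.036))
print('cheeks',[c(*p,.022)[:2].round(4) for p in [(172,71),(252,68),(173,143),(252,140)]])
print('screws',[c(*p,.034)[:2].round(4) for p in [(45,57),(154,49),(158,161),(47,168)]])
print('knob',c(86,173,.08))
r=np.array([c(*p,.03)[:2] for p in [(459,226),(749,125),(764,168),(472,269)]]);print('rail',r.round(4),'c',r.mean(0))
d=(r[0]+r[3]-r[1]-r[2])/2;print('yaw',np.degrees(np.arctan2(d[1],d[0])),np.linalg.norm(d)); print('head',c(417,264,.026))
o=get_obs();print(R.from_quat(o['ee_rot']).as_matrix().round(3))
# tool x axis yaw
E
```

```text
block [array([0.623 , 0.2152]), array([0.6261, 0.1233]), array([0.5317, 0.1172]), array([0.5279, 0.2108])]
centre [0.57717474 0.16663717 0.034     ] cam [0.57780192 0.16654612 0.04      ] reddot [0.58217996 0.13814955 0.036     ]
cheeks [array([0.6053, 0.1198]), array([0.6067, 0.062 ]), array([0.5533, 0.1185]), array([0.5548, 0.0619])]
screws [array([0.6149, 0.2093]), array([0.6197, 0.1311]), array([0.5396, 0.1272]), array([0.5356, 0.206 ])]
knob [0.52838892 0.16897957 0.08      ]
rail [[ 0.4918 -0.0848]
 [ 0.5605 -0.2908]
 [ 0.5301 -0.2999]
 [ 0.4619 -0.0933]] c [ 0.51108352 -0.19221678]
yaw 108.34483144807908 0.21740583956375517
head [ 0.46580784 -0.05491577  0.026     ]
[[ 0.956  0.293 -0.   ]
 [ 0.293 -0.956  0.001]
 [-0.    -0.001 -1.   ]]
```

```bash
cat >> h.py <<'E'
def yaw():
    m=R.from_quat(get_obs()['ee_rot']).as_matrix(); return np.degrees(np.arctan2(m[1,0],m[0,0]))
def plan(p,yw,n,start=None,nturn=None):
    o=get_obs(); s,y0=start or (o['position'],yaw())
    pos=np.array(s,float); y=y0; rows=[]; nturn=nturn or n
    dy=(yw-y0+180)%360-180
    for i in range(n):
        t=np.array(s)+(np.array(p)-s)*(i+1)/n; d=t-pos; a=np.radians(y)
        loc=np.array([np.cos(a)*d[0]+np.sin(a)*d[1],np.sin(a)*d[0]-np.cos(a)*d[1],-d[2]])/.025
        loc=loc.round(2); tz=round(-dy/nturn,1) if i<nturn else 0
        rows.append([loc.tolist(),[0,0,tz]])
        l=loc*.025; pos=pos+[np.cos(a)*l[0]+np.sin(a)*l[1],np.sin(a)*l[0]-np.cos(a)*l[1],-l[2]]; y-=tz
    for i,r in enumerate(rows): print(r, '' if (i+1)%5 else '\n')
E
python3 - <<'E'
from h import *
plan([.516,-.206,.20],108.3,25)
E
```

```text
[[0.69, -0.44, 0.01], [0, 0, np.float64(-3.7)]] 
[[0.72, -0.4, 0.02], [0, 0, np.float64(-3.7)]] 
[[0.75, -0.35, 0.01], [0, 0, np.float64(-3.7)]] 
[[0.76, -0.3, 0.01], [0, 0, np.float64(-3.7)]] 
[[0.79, -0.25, 0.01], [0, 0, np.float64(-3.7)]] 

[[0.79, -0.2, 0.02], [0, 0, np.float64(-3.7)]] 
[[0.81, -0.15, 0.01], [0, 0, np.float64(-3.7)]] 
[[0.82, -0.09, 0.01], [0, 0, np.float64(-3.7)]] 
[[0.82, -0.05, 0.02], [0, 0, np.float64(-3.7)]] 
[[0.82, 0.01, 0.01], [0, 0, np.float64(-3.7)]] 

[[0.82, 0.07, 0.01], [0, 0, np.float64(-3.7)]] 
[[0.82, 0.11, 0.02], [0, 0, np.float64(-3.7)]] 
[[0.8, 0.17, 0.01], [0, 0, np.float64(-3.7)]] 
[[0.8, 0.22, 0.01], [0, 0, np.float64(-3.7)]] 
[[0.77, 0.27, 0.01], [0, 0, np.float64(-3.7)]] 

[[0.76, 0.32, 0.02], [0, 0, np.float64(-3.7)]] 
[[0.73, 0.37, 0.01], [0, 0, np.float64(-3.7)]] 
[[0.71, 0.42, 0.01], [0, 0, np.float64(-3.7)]] 
[[0.68, 0.46, 0.02], [0, 0, np.float64(-3.7)]] 
[[0.66, 0.5, 0.01], [0, 0, np.float64(-3.7)]] 

[[0.61, 0.55, 0.01], [0, 0, np.float64(-3.7)]] 
[[0.58, 0.58, 0.02], [0, 0, np.float64(-3.7)]] 
[[0.54, 0.62, 0.01], [0, 0, np.float64(-3.7)]] 
[[0.5, 0.65, 0.01], [0, 0, np.float64(-3.7)]] 
[[0.46, 0.69, 0.01], [0, 0, np.float64(-3.7)]]
```

>>> move_arm(moves=[[[0.69,-0.44,0.01],[0,0,-3.7],1],[[0.72,-0.4,0.02],[0,0,-3.7],1],[[0.75,-0.35,0.01],[0,0,-3.7],1],[[0.76,-0.3,0.01],[0,0,-3.7],1],[[0.79,-0.25,0.01],[0,0,-3.7],1]])

```text
clock: 0.72
position: [0.2506, -0.5182, 0.2075]
ee_rot: [0.952, 0.307, 0.0, 0.0]
ft_force: [1.1, 0.3, 0.1]
grip_width: 1.002
```

>>> move_arm(moves=[[[0.79,-0.2,0.02],[0,0,-3.7],1],[[0.81,-0.15,0.01],[0,0,-3.7],1],[[0.82,-0.09,0.01],[0,0,-3.7],1],[[0.82,-0.05,0.02],[0,0,-3.7],1],[[0.82,0.01,0.01],[0,0,-3.7],1]])

```text
clock: 1.35
position: [0.3169, -0.4401, 0.2055]
ee_rot: [0.89, 0.456, 0.0, 0.0]
ft_force: [-1.1, 0.2, 0.7]
grip_width: 1.002
```

>>> move_arm(moves=[[[0.82,0.07,0.01],[0,0,-3.7],1],[[0.82,0.11,0.02],[0,0,-3.7],1],[[0.8,0.17,0.01],[0,0,-3.7],1],[[0.8,0.22,0.01],[0,0,-3.7],1],[[0.77,0.27,0.01],[0,0,-3.7],1]])

```text
clock: 1.98
position: [0.3836, -0.3618, 0.2041]
ee_rot: [0.805, 0.593, 0.0, 0.0]
ft_force: [0.2, -1.3, 0.4]
grip_width: 1.0
```

>>> move_arm(moves=[[[0.76,0.32,0.02],[0,0,-3.7],1],[[0.73,0.37,0.01],[0,0,-3.7],1],[[0.71,0.42,0.01],[0,0,-3.7],1],[[0.68,0.46,0.02],[0,0,-3.7],1],[[0.66,0.5,0.01],[0,0,-3.7],1]])

```text
clock: 2.6
position: [0.4503, -0.2835, 0.2023]
ee_rot: [0.699, 0.715, -0.0, 0.0]
ft_force: [-1.0, 0.1, -0.0]
grip_width: 1.006
```

>>> move_arm(moves=[[[0.61,0.55,0.01],[0,0,-3.7],1],[[0.58,0.58,0.02],[0,0,-3.7],1],[[0.54,0.62,0.01],[0,0,-3.7],1],[[0.5,0.65,0.01],[0,0,-3.7],1],[[0.46,0.69,0.01],[0,0,-3.7],1]])

```text
clock: 3.22
position: [0.5171, -0.2054, 0.2008]
ee_rot: [0.575, 0.818, -0.0, 0.0]
ft_force: [-0.3, -0.7, -0.8]
grip_width: 0.996
```

```bash
python3 - <<'E'
from h import *
o=get_obs();print(o['clock'],o['position'],yaw(),o['joint_pos'].round(2))
c=camera_info('wrist');print(c); im=camera('wrist')[:,:,::-1].copy();cv2.imwrite('pics/w1.png',im)
cv2.imwrite('pics/w1c.png',cv2.resize(im,(800,600),interpolation=cv2.INTER_CUBIC))
E
```

```text
3.225 [ 0.51713838 -0.20535901  0.20080836] 109.7494638213688 [ 0.78  0.23 -0.56  1.63  0.13  1.31  0.54]
{'fx': 297.3186396354542, 'fy': 297.3186396354542, 'cx': 255.9919055814119, 'cy': 193.87146723712485, 'origin': array([ 0.48966808, -0.12972469,  0.36521462]), 'rotation': array([0.97303121, 0.16879837, 0.02720438, 0.15484607])}
```

View pics/w1c.png

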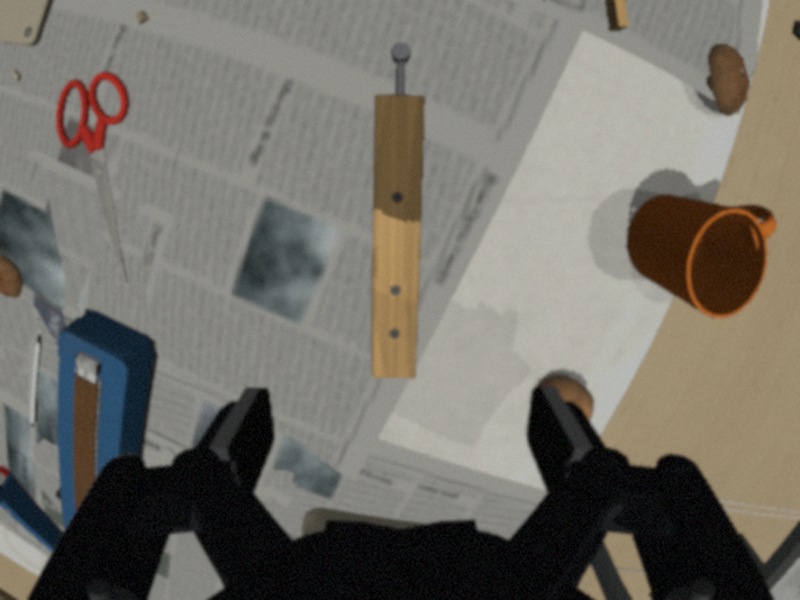

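The wrist view shows the rail upright: stud head at (401,52), end corners (375,95)/(424,95), far corners (373,377)/(416,378), with the mug and mushrooms off to the right.

```bash
python3 - <<'E'
from h import *
w=lambda u,v,z:hit('wrist',((u+.5)*.64-.5,(v+.5)*.64-.5),z)
r=np.array([w(*p,.03)[:2] for p in [(375,95),(424,95),(416,378),(373,377)]]);print(r.round(4))
d=(r[0]+r[1]-r[2]-r[3])/2;print('c',r.mean(0),'yaw',np.degrees(np.arctan2(d[1],d[0])),np.linalg.norm(d))
h=w(401,52,.026);print('head',h)
# edge-fit line of stud end to head
print('width',np.linalg.norm(r[0]-r[1]),np.linalg.norm(r[2]-r[3]))
cen=r.mean(0)
u=d/np.linalg.norm(d);print('from head: centre',h[:2]-u*.1435,'grip',cen-.015*u)
E
```

```text
[[ 0.459  -0.0907]
 [ 0.4915 -0.0789]
 [ 0.5625 -0.285 ]
 [ 0.5295 -0.296 ]]
c [ 0.51061762 -0.18763336] yaw 108.96535878834821 0.21753366437943605
head [ 0.46500558 -0.05352781  0.026     ]
width 0.03453132302957306 0.03478374091576687
from head: centre [ 0.51164256 -0.18923795] grip [ 0.51549256 -0.20181909]
```

>>> move_arm(moves=[[[0,0,1],[0,0,0.8],1],[[0,0,1],[0,0,0],1],[[0,0,1],[0,0,0],1],[[0,0,1],[0,0,0],1],[[0,0,1],[0,0,0],1]], squeeze=40)

```text
clock: 3.9
position: [0.5164, -0.2063, 0.075]
ee_rot: [0.583, 0.813, -0.0, 0.0]
ft_force: [0.3, -0.2, 0.1]
grip_width: 0.997
```

>>> move_arm(moves=[[[0,0,1],[0,0,0],1],[[0,0,0.9],[0,0,0],1],[[0,0,0.4],[0,0,0],1],[[0,0,0.4],[0,0,0],1],[[0,0,0],[0,0,0],1]])

```text
clock: 4.53
position: [0.5162, -0.2063, 0.0081]
ee_rot: [0.583, 0.813, -0.0, -0.0]
ft_force: [-0.3, -0.3, -0.2]
grip_width: 0.999
```

>>> move_arm(moves=[[[0,0,0],[0,0,0],0.2],[[0,0,0],[0,0,0],0.2],[[0,0,0],[0,0,0],0.2],[[0,0,0],[0,0,0],0.2],[[0,0,0],[0,0,0],0.2]])

```text
clock: 5.15
position: [0.5163, -0.2064, 0.0084]
ee_rot: [0.583, 0.813, -0.0, 0.0]
ft_force: [0.3, -0.6, 0.6]
grip_width: 0.2
```

```bash
python3 - <<'E'
from h import *
o=get_obs();print(o['clock'],o['position'],yaw(),o['grip_width'])
a=camera('wrist')[:,:,::-1];b=camera('scene')[140:300,200:400,::-1]
a=cv2.resize(a,(560,420));b=cv2.resize(b,(525,420))
cv2.imwrite('pics/g.png',cv2.resize(np.hstack([a[:,100:460],b[:,60:480]]),(780,420)))
E
```

```text
5.15 [ 0.51626229 -0.20644584  0.00837336] 108.70214827592567 0.19997455662289143
```

View pics/g.png

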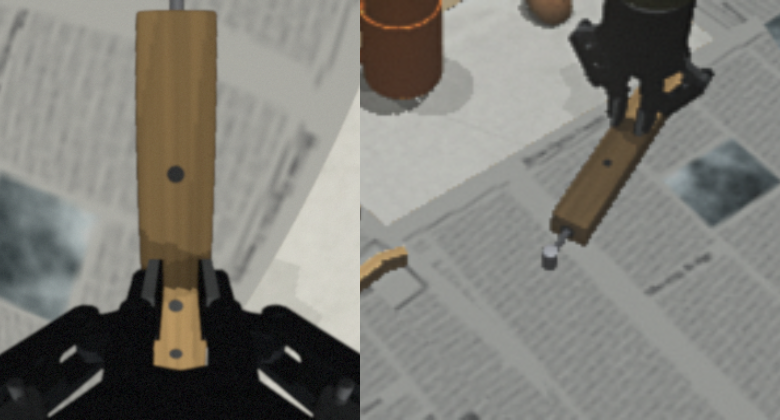

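The rail lies between or under the fingers, but the opening of 0.20 (17 mm) does not match a 36 mm rail. I'll command it fully shut and see whether the fingers stop.

>>> move_arm(moves=[[[0,0,0],[0,0,0],0],[[0,0,0],[0,0,0],0],[[0,0,0],[0,0,0],0],[[0,0,0],[0,0,0],0]])

```text
clock: 5.75
position: [0.5163, -0.2064, 0.0083]
ee_rot: [0.583, 0.813, -0.0, 0.0]
ft_force: [0.5, -0.6, 0.6]
grip_width: 0.002
```

>>> move_arm(moves=[[[0,0,-0.4],[0,0,0],0],[[0,0,-0.4],[0,0,0],0],[[0,0,0],[0,0,0],0]])

```text
clock: 6.12
position: [0.5171, -0.2067, 0.0297]
ee_rot: [0.583, 0.813, 0.0, 0.001]
ft_force: [0.9, -0.3, 0.1]
grip_width: -0.001
```

```bash
python3 - <<'E'
from h import *
o=get_obs();print(o['clock'],o['position'],yaw(),o['grip_width'],o['ft_force'])
a=camera('wrist')[150:384,140:372,::-1];b=camera('scene')[140:260,270:370,::-1]
cv2.imwrite('pics/g2.png',np.hstack([cv2.resize(a,(416,420)),cv2.resize(b,(350,420),interpolation=cv2.INTER_CUBIC)]))
E
```

```text
6.125 [ 0.5171136 -0.2067189  0.0296674] 108.70222177302867 -0.0005122654553006774 [ 0.85527536 -0.26682147  0.12083893]
```

View pics/g2.png

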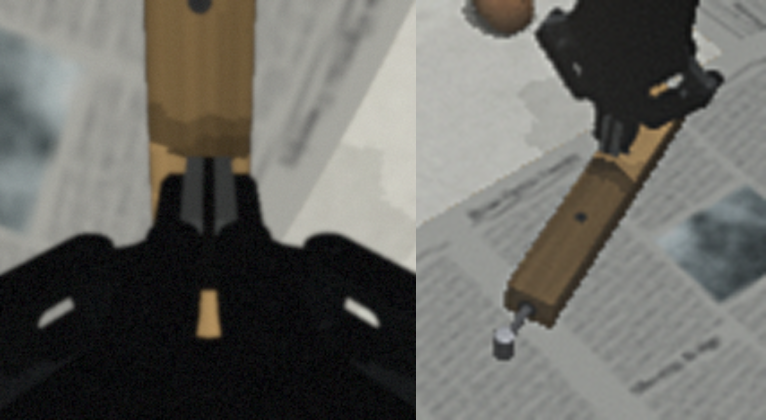

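```bash
python3 - <<'E'
from h import *
p=get_obs()['position']
for dz in(-.02,0,.02,.03,.04,.05,.06): 
    q=p+[0,0,dz];print(dz,proj('wrist',q).round(1),proj('scene',q).round(1))
print('seen wrist (256,238) scene (326,183)')
o,d=ray('scene',(326,183)); o2,d2=ray('wrist',(256,238))
A=np.stack([d,-d2],1);t=np.linalg.lstsq(A,o2-o,rcond=None)[0];print(o+t[0]*d,o2+t[1]*d2,p)
# rail corners triangulated: top0 vs wrist w1 (stored pose)
c1=dict(fx=297.3186396354542,fy=297.3186396354542,cx=255.9919055814119,cy=193.87146723712485,origin=np.array([ 0.48966808,-0.12972469,0.36521462]),rotation=np.array([0.97303121,0.16879837,0.02720438,0.15484607]))
T=[(459,226),(472,269),(749,125),(764,168)];W=[(424,95),(375,95),(416,378),(373,377)]
for a,b in zip(T,W):
    o,d=ray('top',((a[0]+.5)/3.6-.5+155,(a[1]+.5)/3.6-.5+195));o2,d2=ray('wrist',((b[0]+.5)*.64-.5,(b[1]+.5)*.64-.5),c1)
    t=np.linalg.lstsq(np.stack([d,-d2],1),o2-o,rcond=None)[0];print((o+t[0]*d).round(4),(o2+t[1]*d2).round(4))
E
```

```text
-0.02 [256.3 222.3] [324.5 192.3]
0 [256.4 235.3] [325.3 187.1]
0.02 [256.5 251.1] [326.2 181.7]
0.03 [256.5 260.4] [326.6 178.9]
0.04 [256.6 270.7] [327.1 176.2]
0.05 [256.6 282.3] [327.6 173.3]
0.06 [256.7 295.2] [328.  170.5]
seen wrist (256,238) scene (326,183)
[ 0.51118169 -0.1998648   0.05320778] [ 0.51287378 -0.19714627  0.05219017] [ 0.51631899 -0.20653089  0.02855068]
[ 0.4912 -0.0843  0.0479] [ 0.4905 -0.0844  0.0479]
[ 0.4618 -0.0929  0.0422] [ 0.4592 -0.0948  0.0422]
[ 0.5613 -0.2925  0.0218] [ 0.5619 -0.2923  0.0218]
[ 0.5303 -0.3007  0.0267] [ 0.5275 -0.301   0.0265]
```

>>> move_arm(moves=[[[0,0,0.1],[0,0,0],0],[[0,0,0],[0,0,0],0]])

```text
clock: 6.48
position: [0.5159, -0.2063, 0.0253]
ee_rot: [0.583, 0.813, -0.0, -0.0]
ft_force: [-0.3, -0.5, 0.4]
grip_width: 0.003
```

>>> move_arm(moves=[[[0,0,0.1],[0,0,0],0],[[0,0,0],[0,0,0],0]])

```text
clock: 6.72
position: [0.5161, -0.2063, 0.023]
ee_rot: [0.583, 0.813, -0.0, -0.0]
ft_force: [0.1, -0.7, 1.0]
grip_width: 0.001
```

```bash
python3 - <<'E'
from h import *
o=get_obs();print(o['clock'],o['position'],o['ft_force'])
b=camera('scene')[150:225,285:375,::-1]
print([proj('scene',o['position']+[0,0,z]).round(1) for z in(-.01,0,.02)])
cv2.imwrite('pics/g3.png',cv2.resize(b,None,fx=7,fy=7,interpolation=cv2.INTER_CUBIC))
E
```

```text
6.725 [ 0.5160977 -0.2062909  0.0230105] [ 0.11818485 -0.74060986  1.0018023 ]
[array([324.6, 191.3]), array([325.1, 188.7]), array([325.9, 183.3])]
```

View pics/g3.png

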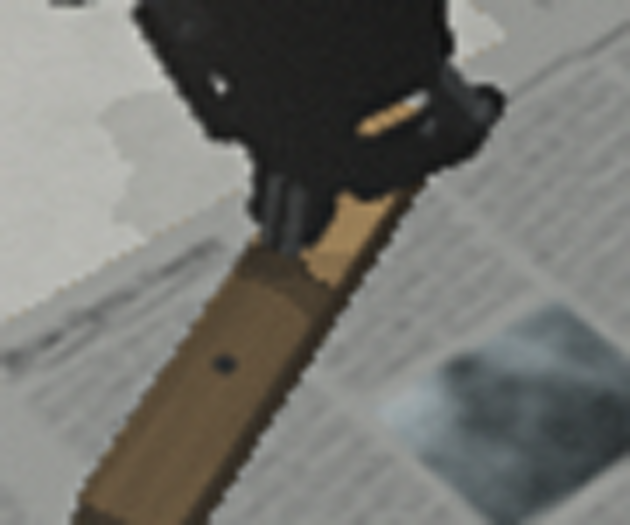

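Readings say the fingertips are inside the rail, yet there's no contact force, so the z reading or the tip location looks biased. I'll probe downward with shut fingers until contact with the rail top.

>>> move_arm(moves=[[[0,0,0.15],[0,0,0],0],[[0,0,0.15],[0,0,0],0],[[0,0,0],[0,0,0],0]])

```text
clock: 7.15
position: [0.516, -0.2063, 0.0154]
ee_rot: [0.583, 0.813, -0.0, -0.0]
ft_force: [-0.3, 0.4, 1.1]
grip_width: -0.0
```

>>> move_arm(moves=[[[0,0,0.1],[0,0,0],0],[[0,0,0],[0,0,0],0]])

```text
clock: 7.4
position: [0.5162, -0.2063, 0.0132]
ee_rot: [0.583, 0.813, -0.0, -0.0]
ft_force: [-0.1, -0.3, 0.5]
grip_width: 0.002
```

>>> move_arm(moves=[[[0,0,0.1],[0,0,0],0],[[0,0,0],[0,0,0],0]])

```text
clock: 7.65
position: [0.5161, -0.2064, 0.0106]
ee_rot: [0.583, 0.813, -0.0, -0.0]
ft_force: [-0.0, -0.3, -0.4]
grip_width: -0.004
```

>>> move_arm(moves=[[[0,0,0.1],[0,0,0],0],[[0,0,0],[0,0,0],0]])

```text
clock: 7.9
position: [0.5161, -0.2063, 0.0081]
ee_rot: [0.583, 0.813, -0.0, -0.0]
ft_force: [0.7, 0.6, -0.7]
grip_width: 0.001
```

>>> move_arm(moves=[[[0,0,0.1],[0,0,0],0],[[0,0,0],[0,0,0],0]])

```text
clock: 8.15
position: [0.5165, -0.2064, 0.0076]
ee_rot: [0.583, 0.813, -0.0, 0.0]
ft_force: [-8.7, 3.3, 21.8]
grip_width: 0.001
```

>>> move_arm(moves=[[[0,0,0.08],[0,0,0],0],[[0,0,0],[0,0,0],0]])

```text
clock: 8.4
position: [0.5166, -0.2065, 0.0074]
ee_rot: [0.583, 0.813, -0.001, 0.0]
ft_force: [-18.1, 6.4, 45.0]
grip_width: -0.006
```

>>> move_arm(moves=[[[0,0,0.08],[0,0,0],0],[[0,0,0],[0,0,0],0]])

```text
clock: 8.65
position: [0.5167, -0.2065, 0.0073]
ee_rot: [0.583, 0.813, -0.001, 0.001]
ft_force: [-29.6, 9.1, 67.5]
grip_width: -0.0
```

>>> move_arm(moves=[[[0,0,0.08],[0,0,0],0],[[0,0,0],[0,0,0],0]])

```text
clock: 8.9
position: [0.5168, -0.2065, 0.0072]
ee_rot: [0.583, 0.813, -0.002, 0.001]
ft_force: [-38.6, 12.4, 89.3]
grip_width: -0.003
```

Contact came at a reading of about 0.0077, which must be the rail top at 30 mm, so the readings sit about 22 mm low. I'm backing off at once and opening the gripper.

>>> move_arm(moves=[[[0,0,-0.6],[0,0,0],0],[[0,0,-0.6],[0,0,0],1],[[0,0,0],[0,0,0],1],[[0,0,0],[0,0,0],1],[[0,0,0],[0,0,0],1]])

```text
clock: 9.52
position: [0.5158, -0.2062, 0.029]
ee_rot: [0.583, 0.813, -0.0, -0.001]
ft_force: [-0.9, 0.7, -0.2]
grip_width: 0.848
```

>>> move_arm(moves=[[[0,0,0],[0,0,0],1],[[0,0,0],[0,0,0],1]])

```text
clock: 9.78
position: [0.5162, -0.2063, 0.0296]
ee_rot: [0.583, 0.813, -0.0, -0.0]
ft_force: [-0.2, 0.1, 0.7]
grip_width: 0.999
```

```bash
python3 - <<'E'
from h import *
o=get_obs();print(o['clock'],o['position'],yaw(),o['grip_width'],o['ft_force'])
a=camera('wrist')[:,:,::-1];cv2.imwrite('pics/w2.png',a)
b=camera('top')[200:290,250:380,::-1];cv2.imwrite('pics/t2.png',b)
x=np.hstack([cv2.resize(a[:,100:412],(400,492)),cv2.resize(b,(400,277),interpolation=cv2.INTER_CUBIC)[:, :] if 0 else cv2.resize(b,(400,492),interpolation=cv2.INTER_CUBIC)])
cv2.imwrite('pics/g4.png',x)
E
```

```text
9.775 [ 0.51615233 -0.20630926  0.0295543 ] 108.7062411021545 0.9987426073628622 [-0.15505971  0.08519176  0.73037733]
```

View pics/g4.png

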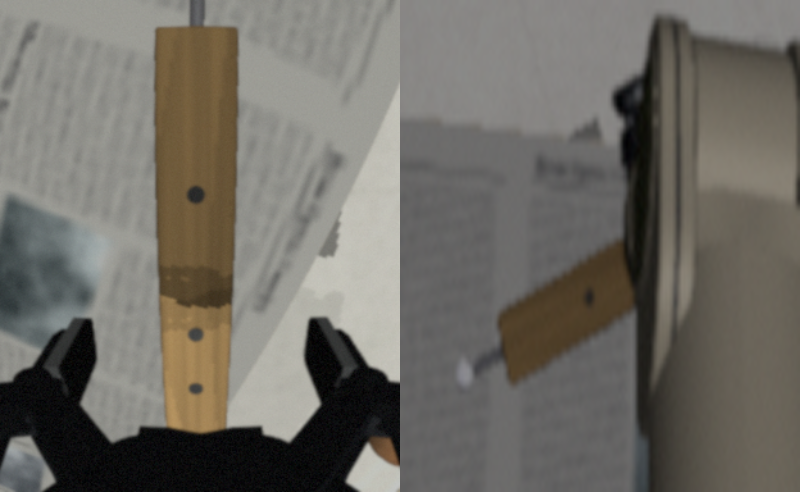

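```bash
python3 - <<'E'
from h import *
c1=dict(camera_info('wrist'));print(c1['origin'])
c0=dict(c1,origin=np.array([ 0.48966808,-0.12972469,0.36521462]),rotation=np.array([0.97303121,0.16879837,0.02720438,0.15484607]))
W1=[(375,95),(424,95),(397,197),(395.5,290),(394.5,334)];W2=[(156,28),(238,28),(196,195),(196,335),(196,389)]
for a,b in zip(W1,W2):
    o,d=ray('wrist',((a[0]+.5)*.64-.5,(a[1]+.5)*.64-.5),c0)
    o2,d2=ray('wrist',((b[0]+.5)*.78-.5+100,(b[1]+.5)*384/492-.5),c1)
    t=np.linalg.lstsq(np.stack([d,-d2],1),o2-o,rcond=None)[0];print((o+t[0]*d).round(4),(o2+t[1]*d2).round(4))
E
```

```text
[ 0.4901648  -0.13026349  0.19414252]
[ 0.4577 -0.0931  0.0269] [ 0.4577 -0.0932  0.0269]
[ 0.4905 -0.0809  0.023 ] [ 0.4912 -0.0809  0.023 ]
[ 0.4974 -0.1577  0.0342] [ 0.4976 -0.1576  0.0342]
[ 0.5197 -0.2236  0.0318] [ 0.5196 -0.2237  0.0318]
[ 0.5311 -0.2581  0.0296] [ 0.531  -0.2581  0.0296]
```

>>> move_arm(moves=[[[0,0,0.6],[0,0,0],1],[[0,0,0.4],[0,0,0],1],[[0,0,0.15],[0,0,0],1],[[0,0,0],[0,0,0],1]])

```text
clock: 10.38
position: [0.516, -0.2063, 0.0006]
ee_rot: [0.583, 0.813, -0.0, -0.0]
ft_force: [0.8, -0.0, 1.2]
grip_width: 1.001
```

>>> move_arm(moves=[[[0,0,0.12],[0,0,0],1],[[0,0,0.12],[0,0,0],1],[[0,0,0],[0,0,0],1]])

```text
clock: 10.75
position: [0.5161, -0.2064, -0.0051]
ee_rot: [0.583, 0.813, -0.0, -0.0]
ft_force: [0.0, -1.2, 0.6]
grip_width: 1.003
```

>>> move_arm(moves=[[[0,0,0.12],[0,0,0],1],[[0,0,0.12],[0,0,0],1],[[0,0,0.1],[0,0,0],1],[[0,0,0],[0,0,0],0.6]])

```text
clock: 11.25
position: [0.5161, -0.2064, -0.0137]
ee_rot: [0.583, 0.813, -0.0, -0.0]
ft_force: [0.8, 0.1, 0.1]
grip_width: 0.82
```

>>> move_arm(moves=[[[0,0,0],[0,0,0],0],[[0,0,0],[0,0,0],0],[[0,0,0],[0,0,0],0],[[0,0,0],[0,0,0],0]])

```text
clock: 11.75
position: [0.5164, -0.2065, -0.0132]
ee_rot: [0.583, 0.813, -0.0, 0.0]
ft_force: [-1.3, 0.3, 2.8]
grip_width: 0.413
```

```bash
python3 - <<'E'
from h import *
plan([.5886,-.150,-.0055],92,6,start=([.5163,-.2065,-.0055],108.7))
E
```

```text
[[0.2, 0.58, -0.0], [0, 0, 2.8]] 
[[0.23, 0.56, -0.0], [0, 0, 2.8]] 
[[0.26, 0.56, -0.0], [0, 0, 2.8]] 
[[0.28, 0.54, -0.0], [0, 0, 2.8]] 
[[0.32, 0.53, -0.0], [0, 0, 2.8]] 

[[0.33, 0.51, -0.0], [0, 0, 2.8]]
```

>>> move_arm(moves=[[[0,0,-0.15],[0,0,0],0],[[0,0,-0.15],[0,0,0],0],[[0,0,0],[0,0,0],0]])

```text
clock: 12.12
position: [0.5163, -0.2064, -0.0057]
ee_rot: [0.583, 0.813, 0.0, 0.0]
ft_force: [0.0, -0.7, -3.1]
grip_width: 0.415
```

Force −3 N means the rail (0.3 kg) is lifted.

>>> move_arm(moves=[[[0.2,0.58,0],[0,0,2.8],0],[[0.23,0.56,0],[0,0,2.8],0],[[0.26,0.56,0],[0,0,2.8],0],[[0.28,0.54,0],[0,0,2.8],0],[[0.32,0.53,0],[0,0,2.8],0]])

```text
clock: 12.75
position: [0.5767, -0.1589, -0.0062]
ee_rot: [0.678, 0.735, -0.0, -0.0]
ft_force: [0.7, -0.4, -3.5]
grip_width: 0.414
```

>>> move_arm(moves=[[[0.33,0.51,0],[0,0,2.8],0],[[0,0,0],[0,0,0],0]])

```text
clock: 13.0
position: [0.5891, -0.1486, -0.0061]
ee_rot: [0.694, 0.72, 0.0, -0.0]
ft_force: [-0.1, -0.1, -2.9]
grip_width: 0.412
```

```bash
python3 - <<'E'
from h import *
o=get_obs();print(o['clock'],o['position'],yaw(),o['grip_width'],o['ft_force'],o['joint_pos'].round(2))
c=camera_info('wrist');print(c['origin'],c['rotation']);a=camera('wrist')[:,:,::-1];cv2.imwrite('pics/w3.png',a)
cv2.imwrite('pics/w3c.png',cv2.resize(a[0:210,120:400],(800,600),interpolation=cv2.INTER_CUBIC))
E
```

```text
13.0 [ 0.58907825 -0.1486083  -0.00610797] 92.02667665965824 0.41249407670793964 [-0.1238157  -0.11568617 -2.88090931] [ 0.53  0.54 -0.46  1.7   0.28  0.97  0.01]
[ 0.58576375 -0.06847302  0.15836808] [0.98748785 0.01692104 0.0029764  0.15675642]
```

View pics/w3c.png

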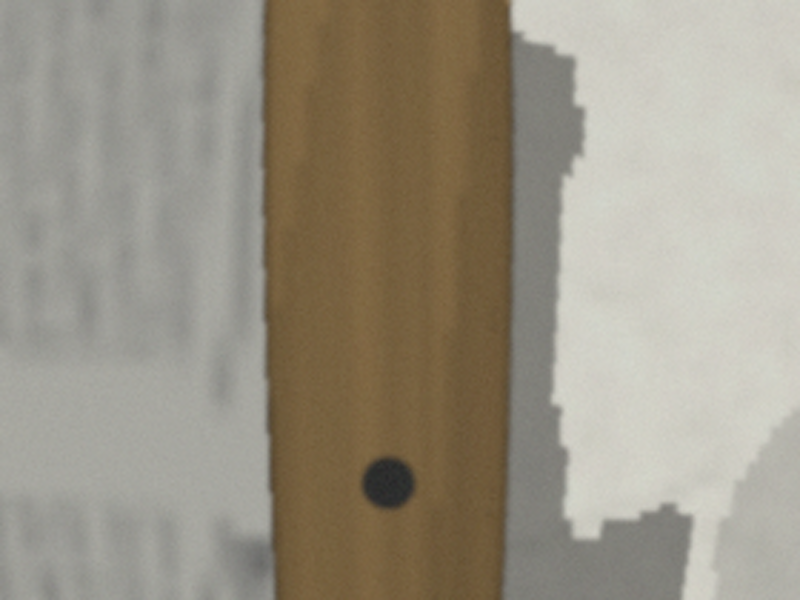

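The wrist shows only the rail, centred and straight in the gripper (edges 266..512, image centre 389). The top view should show the rail and fork together.

```bash
python3 - <<'E'
from h import *
a=camera('top')[:,:,::-1];cv2.imwrite('pics/t3.png',a)
cv2.imwrite('pics/t3c.png',cv2.resize(a[195:265,155:315],(800,350),interpolation=cv2.INTER_CUBIC))
b=camera('scene')[:,:,::-1];cv2.imwrite('pics/s3.png',b)
cv2.imwrite('pics/m.png',np.vstack([cv2.resize(a[195:260,155:315],(800,325),interpolation=cv2.INTER_CUBIC),cv2.resize(b[180:280,140:360],(594,270),interpolation=cv2.INTER_CUBIC)[:, :] if 0 else cv2.resize(b[200:275,140:360],(800,273),interpolation=cv2.INTER_CUBIC)]))
E
```

```text
(no output)
```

View pics/m.png

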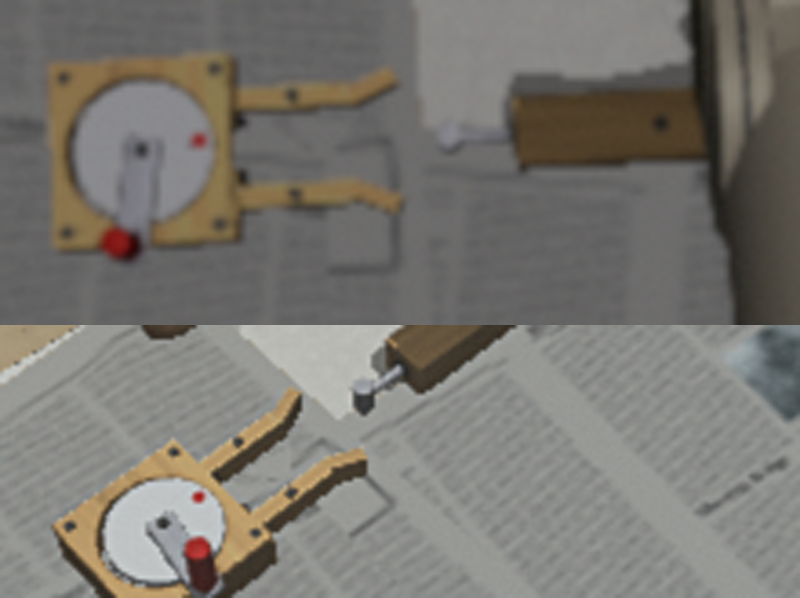

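```bash
python3 - <<'E'
from h import *
t=lambda u,v,z:hit('top',((u+.5)/5-.5+155,(v+.5)/5-.5+195),z)[:2]
sc=np.mean([t(*p,.034) for p in [(62,77),(214,67),(220,225),(67,232)]],0)
co=np.mean([t(*p,.034) for p in [(48,63),(230,54),(240,240),(52,250)]],0)
fs=(t(291,95,.022)+t(294,193,.022))/2
fi=(t(236,108,.022)+t(237,186,.022))/2; ft=(t(350,105,.022)+t(351,183,.022))/2
mo=(t(396,82,.022)+t(402,201,.022))/2
print('screws',sc,'corners',co,'cam',t(141,149,.037),'cheek screws',fs,'inner',fi,ft,'mouth',mo)
an=lambda a,b:np.degrees(np.arctan2(*(a-b)[::-1]))
print('yaw: ',an(sc,fs),an(sc,ft),an(sc,mo))
re=(t(512,95,.038)+t(516,165,.038))/2;h=t(450,134,.034)
pp=get_obs()['position'][:2]
print('rail end',re,'head',h,'yaw',an(h,pp),an(re,pp),'dist',np.linalg.norm(re-pp))
s=R.from_quat(camera_info('scene')['rotation'])
# scene: 800/220=3.636 offset (140,200), rows start 325
c=lambda u,v,z:hit('scene',((u+.5)/3.636-.5+140,(v-325+.5)/3.64-.5+200),z)[:2]
sf=(c(238,441,.022)+c(291,493,.022))/2; sb=c(164,523,.037); print('scene cheek',sf,'cam',sb,'yaw',an(sb,sf),'head',c(362,387,.034))
E
```

```text
screws [0.57797221 0.16828177] corners [0.57728529 0.16738279] cam [0.57804642 0.16756076] cheek screws [0.58146699 0.0918397 ] inner [0.58023029 0.12086642] [0.58106427 0.06178597] mouth [0.58213109 0.03668691]
yaw:  92.61762026107164 91.66309090600757 91.81015188885937
rail end [ 0.58537343 -0.02322851] head [0.58415348 0.00963393] yaw 91.32848599314093 91.12269639645946 dist 0.12743925146578863
scene cheek [0.57874478 0.0920531 ] cam [0.57626094 0.16656616] yaw 91.90920819782174 head [0.57989604 0.01254789]
```

>>> move_arm(moves=[[[0,0,0.15],[0,0,0],0],[[0,0,0.14],[0,0,0],0],[[0.5,0,0],[0,0,0],0],[[0.5,0,0],[0,0,0],0],[[0.5,0,0],[0,0,0],0]])

```text
clock: 13.78
position: [0.5874, -0.1113, -0.0132]
ee_rot: [0.695, 0.719, 0.0, 0.0]
ft_force: [0.1, -1.6, -1.5]
grip_width: 0.415
```

>>> move_arm(moves=[[[0.5,0,0],[0,0,0],0],[[0.4,0,0],[0,0,0],0],[[0,0,0],[0,0,0],0]])

```text
clock: 14.15
position: [0.5866, -0.0883, -0.0132]
ee_rot: [0.695, 0.719, 0.0, -0.0]
ft_force: [0.5, 1.0, -1.2]
grip_width: 0.412
```

Rail end is now at the mouth. I'll go on in smaller steps, watching the lateral force.

>>> move_arm(moves=[[[0.3,0,0],[0,0,0],0],[[0.3,0,0],[0,0,0],0],[[0.3,0,0],[0,0,0],0],[[0,0,0],[0,0,0],0]])

```text
clock: 14.65
position: [0.5858, -0.0661, -0.0132]
ee_rot: [0.695, 0.719, 0.0, -0.0]
ft_force: [-0.1, 0.4, -1.1]
grip_width: 0.41
```

>>> move_arm(moves=[[[0.2,0,0],[0,0,0],0],[[0.2,0,0],[0,0,0],0],[[0,0,0],[0,0,0],0]])

```text
clock: 15.02
position: [0.5855, -0.0565, -0.0131]
ee_rot: [0.695, 0.719, 0.0, -0.0]
ft_force: [-0.9, 1.6, 0.1]
grip_width: 0.411
```

>>> move_arm(moves=[[[0.3,0,0],[0,0,0],0],[[0.3,0,0],[0,0,0],0],[[0.3,0,0],[0,0,0],0],[[0,0,0],[0,0,0],0]])

```text
clock: 15.52
position: [0.5847, -0.0334, -0.0132]
ee_rot: [0.695, 0.719, 0.0, -0.0]
ft_force: [0.0, 1.7, -0.1]
grip_width: 0.412
```

>>> move_arm(moves=[[[0.3,0,0],[0,0,0],0],[[0.3,0,0],[0,0,0],0],[[0,0,0],[0,0,0],0]])

```text
clock: 15.9
position: [0.5842, -0.0185, -0.0132]
ee_rot: [0.695, 0.719, 0.0, -0.0]
ft_force: [-0.9, 1.5, 0.2]
grip_width: 0.411
```

>>> move_arm(moves=[[[0.15,0,0],[0,0,0],0],[[0,0,0],[0,0,0],0]])

```text
clock: 16.15
position: [0.5842, -0.016, -0.0132]
ee_rot: [0.695, 0.719, 0.0, -0.0]
ft_force: [0.0, 0.9, 0.8]
grip_width: 0.411
```

>>> move_arm(moves=[[[0.08,0,0],[0,0,0],0],[[0,0,0],[0,0,0],0]])

```text
clock: 16.4
position: [0.5841, -0.0143, -0.0131]
ee_rot: [0.695, 0.719, 0.0, 0.0]
ft_force: [0.9, -1.2, 1.2]
grip_width: 0.412
```

>>> move_arm(moves=[[[0.08,0,0],[0,0,0],0],[[0,0,0],[0,0,0],0]])

```text
clock: 16.65
position: [0.584, -0.012, -0.0132]
ee_rot: [0.695, 0.719, 0.0, -0.0]
ft_force: [0.8, 0.2, -0.5]
grip_width: 0.417
```

>>> move_arm(moves=[[[0.08,0,0],[0,0,0],0],[[0,0,0],[0,0,0],0]])

```text
clock: 16.9
position: [0.584, -0.0099, -0.0132]
ee_rot: [0.695, 0.719, 0.0, -0.0]
ft_force: [-0.1, -0.9, 0.3]
grip_width: 0.412
```

>>> move_arm(moves=[[[0.06,0,0],[0,0,0],0],[[0,0,0],[0,0,0],0]])

```text
clock: 17.15
position: [0.5839, -0.0093, -0.0132]
ee_rot: [0.695, 0.719, -0.0, 0.0]
ft_force: [1.0, -4.7, 0.3]
grip_width: 0.411
```

>>> move_arm(moves=[[[0.06,0,0],[0,0,0],0],[[0,0,0],[0,0,0],0]])

```text
clock: 17.4
position: [0.5839, -0.0089, -0.0132]
ee_rot: [0.696, 0.718, -0.001, 0.001]
ft_force: [1.5, -6.8, 1.0]
grip_width: 0.405
```

Buffers met: a 7 N reaction at y ≈ −0.009. I'll release, rise, and then go to the knob.

>>> move_arm(moves=[[[0,0,0],[0,0,0],1],[[0,0,0],[0,0,0],1],[[0,0,0],[0,0,0],1],[[0,0,0],[0,0,0],1],[[0,0,0],[0,0,0],1]])

```text
clock: 18.02
position: [0.5838, -0.0071, -0.0132]
ee_rot: [0.695, 0.719, 0.0, -0.0]
ft_force: [0.3, -0.3, 1.1]
grip_width: 1.002
```

>>> move_arm(moves=[[[0,0,-1],[0,0,0],1],[[0,0,-1],[0,0,0],1],[[0,0,-1],[0,0,0],1],[[0,0,-1],[0,0,0],1],[[0,0,-1],[0,0,0],1]])

```text
clock: 18.65
position: [0.5837, -0.0072, 0.1126]
ee_rot: [0.695, 0.719, -0.0, 0.0]
ft_force: [0.3, 0.1, 0.2]
grip_width: 1.003
```

```bash
python3 - <<'E'
from h import *
c=lambda u,v,z:hit('scene',((u+.5)/3.636-.5+140,(v-325+.5)/3.64-.5+200),z)[:2]
print('knob scene',c(198,545,.08))
o=get_obs();print(o['clock'],o['position'],o['joint_pos'].round(2))
a=camera('top')[:,:,::-1];cv2.imwrite('pics/t4.png',a)
plan([.527,.1695,.112],176,9)
E
```

```text
knob scene [0.52590282 0.17149047]
18.65 [ 0.58374383 -0.00721143  0.11262994] [ 0.38  0.37 -0.54  1.67  0.2   1.16 -0.18]
[[0.79, -0.23, 0.02], [0, 0, np.float64(-9.3)]] 
[[0.82, -0.11, 0.02], [0, 0, np.float64(-9.3)]] 
[[0.83, 0.04, 0.02], [0, 0, np.float64(-9.3)]] 
[[0.81, 0.16, 0.01], [0, 0, np.float64(-9.3)]] 
[[0.77, 0.29, 0.02], [0, 0, np.float64(-9.3)]] 

[[0.72, 0.42, 0.02], [0, 0, np.float64(-9.3)]] 
[[0.64, 0.52, 0.02], [0, 0, np.float64(-9.3)]] 
[[0.54, 0.62, 0.02], [0, 0, np.float64(-9.3)]] 
[[0.44, 0.7, 0.02], [0, 0, np.float64(-9.3)]]
```

>>> move_arm(moves=[[[0.79,-0.23,0],[0,0,-9.3],1],[[0.82,-0.11,0],[0,0,-9.3],0.7],[[0.83,0.04,0],[0,0,-9.3],0.6],[[0.81,0.16,0],[0,0,-9.3],0.6],[[0.77,0.29,0],[0,0,-9.3],0.6]])

```text
clock: 19.32
position: [0.5511, 0.0914, 0.1118]
ee_rot: [0.353, 0.936, -0.0, 0.0]
ft_force: [0.5, 0.8, 0.2]
grip_width: 0.605
```

>>> move_arm(moves=[[[0.72,0.42,0],[0,0,-9.3],0.6],[[0.64,0.52,0],[0,0,-9.3],0.6],[[0.54,0.62,0],[0,0,-9.3],0.6],[[0.44,0.7,0],[0,0,-9.3],0.6],[[0,0,0],[0,0,0],0.6]])

```text
clock: 19.95
position: [0.5247, 0.1708, 0.1118]
ee_rot: [0.037, 0.999, 0.0, -0.0]
ft_force: [0.8, -0.5, 0.5]
grip_width: 0.597
```

```bash
python3 - <<'E'
from h import *
o=get_obs();print(o['clock'],o['position'],yaw(),o['joint_pos'].round(2),o['grip_width'])
c=camera_info('wrist');a=camera('wrist')[:,:,::-1];cv2.imwrite('pics/w5.png',a)
hsv=cv2.cvtColor(a,cv2.COLOR_BGR2HSV);m=((hsv[...,0]<8)|(hsv[...,0]>172))&(hsv[...,1]>150)&(hsv[...,2]>60)
n,l,s,ce=cv2.connectedComponentsWithStats(m.astype(np.uint8))
for i in range(1,n):
    if s[i,4]>15: print(s[i],ce[i].round(1),hit('wrist',ce[i],.07,c).round(4))
print(proj('wrist',[.527,.1695,.08],c),proj('wrist',[.527,.1695,.042],c))
t=cv2.imread('pics/t4.png')
cv2.imwrite('pics/m5.png',np.hstack([cv2.resize(t[195:265,155:315],(480,420),interpolation=cv2.INTER_CUBIC)[:, :],cv2.resize(a[100:384,150:362],(314,420))]))
E
```

```text
19.95 [0.5247023  0.17077853 0.11183992] 175.7334568119498 [ 0.33  0.37 -0.87  1.74  0.31  1.17  0.87] 0.59698251257422
[248 203  19  21 292] [256.6 213.3] [0.5273 0.1716 0.07  ]
[223 252   6   5  21] [225.5 253.6] [0.5601 0.1444 0.07  ]
[253.68028768 218.35113888] [253.93490218 200.67763543]
```

View pics/m5.png

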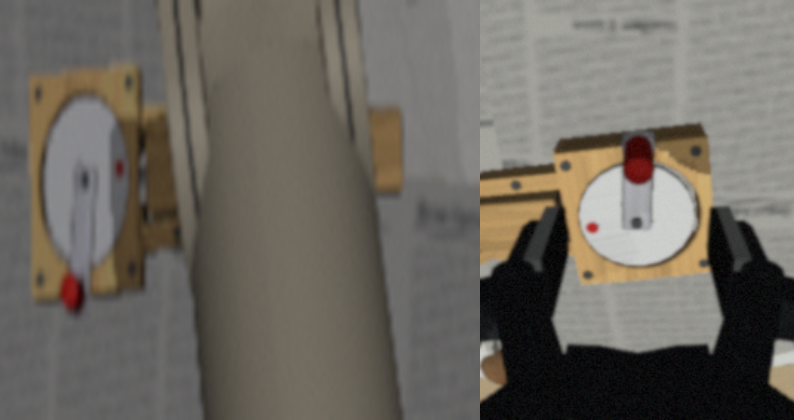

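The top view shows the rail seated in the fork. The wrist view shows the red knob at about (637,165), centred between the fingers. Descending to straddle it.

>>> move_arm(moves=[[[-0.09,0,0.9],[0,0,0.5],0.6],[[0,0,0.9],[0,0,0],0.6],[[0,0,0.8],[0,0,0],0.6],[[0,0,0.5],[0,0,0],0.6],[[0,0,0.33],[0,0,0],0.6]])

```text
clock: 20.62
position: [0.5276, 0.1688, 0.0255]
ee_rot: [0.043, 0.999, -0.0, -0.0]
ft_force: [0.6, 0.7, -1.0]
grip_width: 0.601
```

>>> move_arm(moves=[[[0,0,0],[0,0,0],0.3],[[0,0,0],[0,0,0],0.3],[[0,0,0],[0,0,0],0.3]])

```text
clock: 21.0
position: [0.528, 0.1692, 0.0266]
ee_rot: [0.043, 0.999, 0.0, 0.0]
ft_force: [0.7, 0.2, -0.5]
grip_width: 0.301
```

>>> move_arm(moves=[[[-0.01,0.34,0],[0,0,7.6],0.3],[[-0.03,0.34,0],[0,0,10],0.3],[[-0.03,0.34,0],[0,0,10],0.3],[[-0.03,0.34,0],[0,0,10],0.3],[[0,0,0],[0,0,0],0.3]])

```text
clock: 21.62
position: [0.5405, 0.2006, 0.0264]
ee_rot: [0.362, 0.932, 0.0, 0.0]
ft_force: [-0.8, 0.1, 0.9]
grip_width: 0.299
```

>>> move_arm(moves=[[[-0.03,0.34,0],[0,0,10],0.3],[[-0.03,0.34,0],[0,0,10],0.3],[[-0.03,0.34,0],[0,0,10],0.3],[[0,0,0],[0,0,0],0.3]])

```text
clock: 22.12
position: [0.5618, 0.2135, 0.0261]
ee_rot: [0.589, 0.808, 0.0, 0.0]
ft_force: [-0.2, -1.1, -0.3]
grip_width: 0.301
```

```bash
python3 - <<'E'
from h import *
o=get_obs();p=o['position'][:2]-[.577,.167];print(o['clock'],np.hypot(*p),np.degrees(np.arctan2(p[1],p[0])),yaw(),o['ft_force'])
c=camera_info('wrist');a=camera('wrist')[:,:,::-1];cv2.imwrite('pics/w6.png',a)
hsv=cv2.cvtColor(a,cv2.COLOR_BGR2HSV);m=((hsv[...,0]<8)|(hsv[...,0]>172))&(hsv[...,1]>150)&(hsv[...,2]>40)
n,l,s,ce=cv2.connectedComponentsWithStats(m.astype(np.uint8))
for i in range(1,n):
    if s[i,4]>15: print(s[i],ce[i].round(1),hit('wrist',ce[i],.075,c).round(4))
E
```

```text
22.125 0.048933795485388336 108.07899363362439 107.76304262654385 [-0.19960431 -1.09363393 -0.34385413]
[ 230  236   33   58 1518] [247.  265.1] [0.5549 0.2206 0.075 ]
```

>>> move_arm(moves=[[[-0.01,0.17,0],[0,0,5],0.3],[[-0.01,0.17,0],[0,0,5],0.3],[[0,0,0],[0,0,0],0.3]])

```text
clock: 22.55
position: [0.5698, 0.2151, 0.026]
ee_rot: [0.657, 0.754, -0.0, 0.0]
ft_force: [-0.6, 0.6, -0.4]
grip_width: 0.3
```

>>> move_arm(moves=[[[-0.01,0.17,0],[0,0,5],0.3],[[0,0,0],[0,0,0],0.3]])

```text
clock: 22.8
position: [0.5741, 0.2154, 0.0261]
ee_rot: [0.69, 0.724, 0.0, 0.0]
ft_force: [-0.0, -0.2, 0.7]
grip_width: 0.301
```

>>> move_arm(moves=[[[-0.01,0.17,0],[0,0,5],0.3],[[0,0,0],[0,0,0],0.3]])

```text
clock: 23.05
position: [0.5784, 0.2154, 0.026]
ee_rot: [0.721, 0.693, 0.0, 0.0]
ft_force: [0.7, 0.1, 0.1]
grip_width: 0.299
```

>>> move_arm(moves=[[[-0.01,0.1,0],[0,0,3],0.3],[[0,0,0],[0,0,0],0.3]])

```text
clock: 23.3
position: [0.5808, 0.2152, 0.026]
ee_rot: [0.739, 0.674, 0.0, 0.0]
ft_force: [-0.1, 1.2, -0.2]
grip_width: 0.304
```

>>> move_arm(moves=[[[0,0.1,0],[0,0,3],0.3],[[0,0,0],[0,0,0],0.3]])

```text
clock: 23.55
position: [0.5834, 0.2149, 0.026]
ee_rot: [0.756, 0.654, 0.0, 0.0]
ft_force: [-0.0, 0.2, -0.2]
grip_width: 0.301
```

>>> move_arm(moves=[[[-0.01,0.14,0],[0,0,4],0.3],[[0,0,0],[0,0,0],0.3]])

```text
clock: 23.8
position: [0.5869, 0.2142, 0.0261]
ee_rot: [0.779, 0.627, 0.0, 0.0]
ft_force: [-0.0, 0.3, 0.0]
grip_width: 0.298
```

>>> move_arm(moves=[[[-0.01,0.14,0],[0,0,4],0.3],[[0,0,0],[0,0,0],0.3]])

```text
clock: 24.05
position: [0.5903, 0.2132, 0.0261]
ee_rot: [0.8, 0.6, 0.0, 0.0]
ft_force: [-0.7, 0.3, 1.0]
grip_width: 0.302
```

>>> move_arm(moves=[[[0,0.14,0],[0,0,4],0.3],[[0,0,0],[0,0,0],0.3]])

```text
clock: 24.3
position: [0.5936, 0.2121, 0.026]
ee_rot: [0.821, 0.571, 0.0, 0.0]
ft_force: [0.8, 0.2, 0.1]
grip_width: 0.299
```

>>> move_arm(moves=[[[0,0.14,0],[0,0,4],0.3],[[0,0,0],[0,0,0],0.3]])

```text
clock: 24.55
position: [0.5969, 0.2109, 0.026]
ee_rot: [0.84, 0.542, 0.0, 0.0]
ft_force: [0.4, -0.2, 0.6]
grip_width: 0.299
```

```bash
python3 - <<'E'
from h import *
o=get_obs();p=o['position'][:2]-[.577,.167];print(o['clock'],np.hypot(*p),np.degrees(np.arctan2(p[1],p[0])),yaw(),o['joint_pos'].round(2))
c=camera_info('wrist');a=camera('wrist')[:,:,::-1];cv2.imwrite('pics/w7.png',a)
hsv=cv2.cvtColor(a,cv2.COLOR_BGR2HSV);m=((hsv[...,0]<8)|(hsv[...,0]>172))&(hsv[...,1]>150)&(hsv[...,2]>40)
n,l,s,ce=cv2.connectedComponentsWithStats(m.astype(np.uint8))
for i in range(1,n):
    if s[i,4]>15: print(s[i],ce[i].round(1))
E
```

```text
24.55 0.04819602594774447 65.65187653850863 65.68160447024817 [-0.1   0.54 -0.41  1.61  0.24  1.04 -1.  ]
[ 229  236   33   58 1531] [245.8 265.4]
```

>>> move_arm(moves=[[[0,0.14,0],[0,0,4],0.3],[[0,0,0],[0,0,0],0.3]])

```text
clock: 24.85
position: [0.5998, 0.2095, 0.026]
ee_rot: [0.859, 0.512, -0.0, 0.0]
ft_force: [-1.7, 0.4, 1.0]
grip_width: 0.3
```

>>> move_arm(moves=[[[0,0.1,0],[0,0,3],0.3],[[0,0,0],[0,0,0],0.3]])

```text
clock: 25.1
position: [0.6016, 0.2085, 0.0259]
ee_rot: [0.872, 0.49, -0.0, -0.0]
ft_force: [-3.8, 0.4, 2.2]
grip_width: 0.301
```

>>> move_arm(moves=[[[0,0.1,0],[0,0,3],0.3],[[0,0,0],[0,0,0],0.3]])

```text
clock: 25.35
position: [0.6037, 0.2072, 0.0259]
ee_rot: [0.884, 0.467, -0.0, -0.0]
ft_force: [-4.6, 0.5, 1.0]
grip_width: 0.302
```

>>> move_arm(moves=[[[0,0.1,0],[0,0,3],0.3],[[0,0,0],[0,0,0],0.3]])

```text
clock: 25.6
position: [0.6057, 0.2059, 0.0258]
ee_rot: [0.896, 0.444, -0.001, -0.0]
ft_force: [-5.7, 0.6, 1.6]
grip_width: 0.298
```

>>> move_arm(moves=[[[0,0.1,0],[0,0,3],0.3],[[0,0,0],[0,0,0],0.3]])

```text
clock: 25.85
position: [0.6072, 0.2047, 0.0258]
ee_rot: [0.907, 0.42, -0.001, -0.0]
ft_force: [-6.8, 1.0, 2.2]
grip_width: 0.295
```

>>> move_arm(moves=[[[0,0.1,0],[0,0,3],0.3],[[0,0,0],[0,0,0],0.3]])

```text
clock: 26.1
position: [0.6083, 0.2035, 0.0256]
ee_rot: [0.918, 0.396, -0.001, -0.001]
ft_force: [-9.6, 1.5, 3.5]
grip_width: 0.298
```

```bash
python3 - <<'E'
from h import *
for i in range(4):
    camera('wrist');o=get_obs();a=np.radians(yaw());print(o['ft_force'].round(1),-(o['ft_force'][:2]@[np.sin(a),-np.cos(a)]).round(2))
E
```

```text
[-10.3   2.3   2.9] 9.05
[-9.8  2.3  3.4] 8.71
[-10.4   2.2   2.8] 9.11
[-9.2  1.4  3.8] 7.7
```

The push holds at about 8.6 N, so the joint is tight. Backing off and letting go.

>>> move_arm(moves=[[[0,-0.17,0],[0,0,0],0.3],[[0,0,0],[0,0,0],0.6],[[0,0,0],[0,0,0],0.6],[[0,0,0],[0,0,0],0.6]])

```text
clock: 26.8
position: [0.6077, 0.2051, 0.0262]
ee_rot: [0.919, 0.395, 0.0, 0.0]
ft_force: [0.0, -0.1, 0.4]
grip_width: 0.603
```

>>> move_arm(moves=[[[0,0,-0.5],[0,0,0],0.6],[[0,0,-1],[0,0,0],0.6],[[0,0,-1],[0,0,0],0.6],[[0,0,-1],[0,0,0],0.6],[[0,0,-1],[0,0,0],0.6]])

```text
clock: 27.42
position: [0.6075, 0.2054, 0.1405]
ee_rot: [0.919, 0.395, 0.001, 0.0]
ft_force: [0.8, -0.4, -0.7]
grip_width: 0.599
```

>>> move_arm(moves=[[[-1,0,-0.8],[0,0,0],0.6],[[-1,0,-0.8],[0,0,0],0.6],[[-1,0,0],[0,0,0],0.6],[[-1,0,0],[0,0,0],0.6],[[0,0,0],[0,0,0],0.6]])

```text
clock: 28.05
position: [0.5382, 0.1314, 0.1798]
ee_rot: [0.919, 0.394, 0.001, 0.001]
ft_force: [-0.2, -0.1, 0.1]
grip_width: 0.601
```

```bash
python3 - <<'E'
from h import *
o=get_obs();print(o['clock'],o['position'],o['ft_force'])
a=camera('top')[:,:,::-1];w=camera('wrist')[:,:,::-1];s=camera('scene')[:,:,::-1]
cv2.imwrite('pics/end.png',np.hstack([np.vstack([cv2.resize(a[140:290,150:330],(400,300)),cv2.resize(w,(400,300))]),cv2.resize(s[130:290,140:353],(400,600) if 0 else (400,600))]))
E
```

```text
28.05 [0.53821164 0.13143435 0.17981925] [-0.24958644 -0.11683549  0.10261352]
```

View pics/end.png

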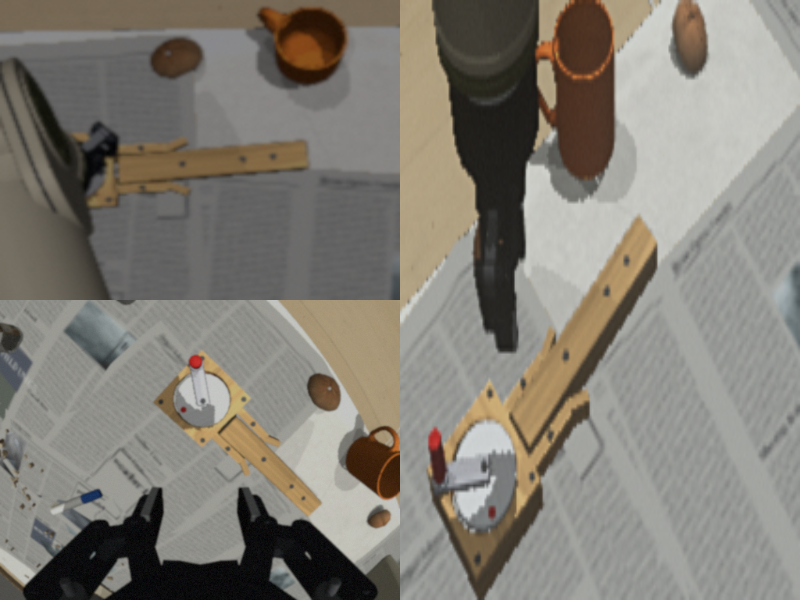

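The picture shows the rail straight in the fork against the block, the crank turned well past its start, and the mug and mushrooms undisturbed. The robot is clear of everything.

```bash
python3 -c "
from workcell import *
print(hand_in(), get_obs()['clock'])"
```

```text
the job is handed in; nothing more can be done
the job is handed in; nothing more can be done
```

The rail is joined to the foot and the job is handed in at about 28 s on the robot's clock. I had no direct measure of the stud's pull.

**What I did:**
- **Rail:** I gripped it, slid it stud first into the fork with almost no sideways force, and pushed until the buffers answered with about 7 N. Then I let go.
- **Cam:** I turned it clockwise by pushing the knob with loosely straddling fingers. It bit at roughly 1.85 rad by my estimate. I stopped with the push holding at 7.7–9.1 N (average about 8.6), which is at the upper end of the 7–9 N target. Then I backed off.

**Last checks:** The force on the tool was zero after release. The final picture shows the rail straight in the fork, the crank turned, the mug and mushrooms apparently where they were, and the robot clear of everything.

**What went wrong or disagreed:**
- **Finger length:** With the fingers shut, they touched the rail top about 22 mm sooner than the stated TCP implied. My first grasp therefore closed above the rail.
- **Hard press:** While probing for that contact, the closed fingertips pressed on the rail top. The vertical force reached about 89 N and the total wrist force about 98 N. That is below the 120 N wrist limit. I don't know whether the 40 N rule for the arm and gripper body also covers fingertips.

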